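Take the clogged inlet filter out of the vacuum-chuck pump

ROBOT

A 7-joint arm with a two-finger parallel gripper is mounted at the origin on the work surface. World frame = base frame: x ahead of the robot, y to its left, z up, the work surface at z = 0. Lengths are in m, angles in rad, forces in N, time in s.
With the tool pointing down it reaches from about 0.4 to 0.85 m from the base axis. Payload 4.5 kg.
Tool frame: the origin (TCP) lies at the very end of the fingers, on their centre line; the grasp point (between the pads) lies 19 mm behind it; z points along the fingers, y is the direction in which the jaws open and shut (so a half turn about z gives the same grasp; the last joint's range is limited). The gripper opens to 88 mm and grips with 3 to 60 N. Pads are 18 mm wide; open, the fingers measure 123 mm over their backs; the gripper's body (75 mm by 187 mm) begins 45 mm behind the grasp point.
Start: joints at [1.226, 0.689, -0.195, 1.565, 0.157, 0.902, -0.215], TCP at [0.231, -0.581, 0.239] pointing down, gripper open.
Joint ranges: [-3.01, 3.01], [-0.46, 2.08], [-1.47, 1.51], [0.13, 2.56], [-1, 4.14], [0.04, 2.09], [-2.66, 2.66]. Speed limits (rad/s): [2.57, 2.57, 3.14, 3.14, 3.14, 3.14, 3.14].

INTERFACE

Orientations are given as a unit quaternion [x, y, z, w].
In Python, from plant import telemetry, imaging, r gives the robot as it stands.
- The arm moves only by the shell command python3 -m creep 'ROWS' [FORCE]. ROWS is JSON, a list of rows, each a list of 5 numbers: the closure in counts, from 0 (fully open) to 255 (shut), then the shift along the tool's x, y, z in m, then the turn about the tool's z in degrees. In form: [[fingers, x, y, z, yaw], ...]. A call has 1 to 10 rows; each row is the pose to reach, as a shift and turn from the pose commanded when the call began, along the tool's axes at that moment; what a row does not reach only later rows make up. A row lasts 1/8 s, in which the tool goes at most 62.5 mm and 10.7 degrees, less where a joint would pass 70% of its speed; a pose out of reach is approached as far as the arm can. A call with a gripper value outside its range is refused whole. The fingers move at their own pace and stop on an object; FORCE is the grip in N (left out, the last holds). Time passes only in rows, so rows that repeat a pose let the fingers close. It gives the time, the measured TCP pose, the force and the opening at its end, in the units of the state.
- telemetry.get_state(): the state, without advancing time (a new reading comes with each control period).
- imaging.snapshot(name): name is "scene" or "top"; returns a dict with "image" (384x512x3 uint8, blue, green, red), "camera_matrix" (3x3 intrinsics, pixels), "distortion" ([k1, k2, p1, p2, k3] as OpenCV has them; the pictures are not rectified), "R" (3x3) and "t" (3): a world point X has camera coordinates R X + t. Camera axes: x right, y down, z forward; pixel columns grow to the right and rows downward; lengths in m; the calibration is good to about 2 mm. A picture is of the moment at which its call begins. There is no depth.
- r.finish_job(): hands the job in, once; it reports no verdict.
Trained networks look in a picture, given as the dict that the camera call returned (one of the last four; its "shot" number tells which), for a name from the list of things; names that differ only in an ending like _2 or _b are one class to them, and where a whole thing is asked for, a point or a joint stands for the part that bears it (a point fixed in the world has none). Each returns a list of dicts, best first, with "score" (0 to 1); they miss things now and then, are a little off and sometimes report something else, mostly with a low value. They report only what shows in the picture. A call takes as long as a camera call. They do not tell look-alikes from the thing itself.
- imaging.boxes_of(picture, target): "rect" ([left, top, right, bottom] in pixels, round what is visible of it).
- imaging.trace(picture, target): "pixels" (384x512 bool, what is visible of it) and "rect" ([left, top, right, bottom] in pixels, round what is visible of it).
- imaging.place_of(picture, target): "location" ([row, column] in pixels: a listed point, or the origin of a listed thing).
The state is a dict: "clock": time; "q": joint angles; "qd": joint speeds; "joint_torque": joint torques, N m; "tool_pos": TCP position; "eef_rot": TCP orientation; "contact_force": force on the tool from outside, world axes, zero at the start; "moment": the same for the moment, N m; "opening": opening from 0.0 (shut) to 1.0 (fully open).
Only numpy, scipy, OpenCV 4.12 (cv2) and the standard library are available. Lean on these libraries where they do the work, as an engineer would, in place of code of your own. Each camera call takes 0.05 s, during which the arm holds its last target.

TASK

Take the filter out of the vacuum-chuck pump: pinch both release tabs on its knob, turn the cap anticlockwise until you feel its stop, lift it straight out with the element and stand it upright on the floor of the aluminium parts tray, let go of it. Do not force the plastic lugs (turning locked or beyond the stop, or pulling before the cap is free), do not drop the filter, and leave the other things on the bench where they are.

Things in the scene. Friction and masses are not known exactly. Their poses are not given: they have to be found in the camera images.
- filter_unit: Grey vacuum pump and its upright inlet filter on one steel plate bolted to the bench. Origin on the bench under the filter's vertical axis, z up. The pump, 168 mm high with handle, is centred 235 mm to +y; a pipe leads to it. Filter: dark steel bowl 88 mm across, aluminium collar on top 110 mm across. A spring in the bowl pushes the filter up with 8 N, fading to 3 N when it has risen 8 mm.
- collar_top (a point): Centre of the top face of the collar's raised rim (98 mm inside, 110 mm outside), 114 mm above the bench, axes as filter_unit's. The rim has two 13 mm notches along +y and -y for the tab teeth. Inside it, its top 6 mm lower, lies a steel bayonet ring (hole 84 mm) with two opposite 16 mm slots, seen from above, where the cap's lugs come out: their place differs from pump to pump.
- cap: Filter cap with element, one loose piece, mid-grey plastic and paper-white, 0.2 to 0.42 kg, 120 mm tall. Origin: centre of its flat underside, z up. Element 60 mm across (63 at its foot) up to 62 mm; flange 80 mm across from 62 to 78 mm; knob above it, 56 mm along x, 30 mm along y. At the start locked in the collar, axes as filter_unit's, origin 30 mm above its origin. Pose not told while held.
- cap_lug (a point): Tip of the cap's +x lug, 47 mm out, 69 mm above the underside. Two lugs (+x, -x; 12 mm wide, 6 mm thick) lie under the bayonet ring. Tabs in, the cap turns anticlockwise (from above) with little drag, under 0.3 N m, until the lugs meet stops fixed to the ring: after 40 to 75 degrees, found by feel. Only in the last 2.5 degrees are the lugs clear under the slots and the cap free to come up.
- cap_flange (a point): Top of the flange on the axis, 78 mm above the underside, in place 6 mm below the collar's top. The cap must rise 84 mm to bring its underside level with the collar's top. In place the spring loads it with 13 N in all; at 40 N in all between it and the filter unit the plastic cracks: turned while locked, driven on beyond the stops, or pulled before the lugs are clear.
- cap_grip (a point): On the cap's axis, 108 mm above its underside, midway between the tabs at the height to pinch them along y. Fingertips reaching 19 mm lower still clear the collar by 5 mm. The tabs: ribbed upright plates on the knob's +y and -y sides, 24 mm wide, 82 to 118 mm high, outer faces 50 mm apart, 37 mm when fully pinched.
- tab_left_pad (a point): Middle of the outer face of the +y tab, 25 mm from the axis, 108 mm above the cap's underside; moves with the tab.
- tab_right_pad (a point): The same on the -y tab.
- tab_left (a joint): How far the +y tab is pinched in (m): 0 free, 0.0065 fully in; spring force 4 N free to 7 N fully in. A 10 mm wide tooth at the tab's foot reaches 53.5 mm out into the rim's notch: the cap cannot turn (but for 2 degrees of play) until both tabs are in by more than 4.5 mm.
- tab_right (a joint): The same for the -y tab.
- tray: Shallow open aluminium parts tray, empty, fixed: 180 mm (x) by 140 mm (y), walls 4 mm thick and 25 mm high, floor 4 mm thick. Origin: centre of its underside, on the bench. Its place may be swapped with the bowl's.
- bowl: Bystander: turned dark wooden bowl, 120 mm across, 50 mm high.
- chuck: Bystander: steel four-jaw scroll chuck, 98 mm in diameter, 62 mm high, heavy.
- chuck_key: Bystander: steel T-handled chuck key, 116 by 100 mm, lying.
- brush: Bystander: bench brush, lying.
- wax_tin: Bystander: round steel wax tin, 76 mm in diameter, 45 mm high.
- faceplate: Bystander: aluminium lathe faceplate, 90 mm in diameter, 29 mm high.
There are look-alikes about, which are no part of the job. Several things have the shape of the cap; the one meant has the colours described above.

How it is judged:
By the outcome, as a careful person would: the job done as asked, in the order asked, and still so for the second after the job is handed in, with the robot touching nothing.
It also fails if it takes over 70 s, if anything falls off the work surface, if the arm or the gripper's body presses on something with over 40 N, if the wrist force passes 120 N, or if a joint passes its speed limit or range.

## Working session

There is one attempt and no reset: what is moved stays moved. The work goes in short steps, Python scripts to look and compute and a shell command to move; the robot and the scene stay as the last step left them, time stands still between calls to the robot, and variables do not carry over. Pictures are saved under pics/ and viewed, and the job is handed in when it is done.

```bash
mkdir -p pics; ls
cat > h.py <<'E'
import numpy as np, cv2, json
from plant import telemetry, imaging, r
E
python3 - <<'E'
from h import *
s=telemetry.get_state()
for k,v in s.items(): print(k,np.round(v,4))
for n in("scene","top"):
    p=imaging.snapshot(n); cv2.imwrite(f"pics/{n}0.png",p["image"])
    print(n,p["shot"],p["camera_matrix"],p["distortion"],p["R"],p["t"])
    for t in["filter_unit","collar_top","cap","cap_lug","cap_grip","tab_left_pad","tab_right_pad","tray","bowl"]:
        print(t,[(np.round(d["location"],1).tolist(),round(d["score"],2)) for d in imaging.place_of(p,t)][:5])
E
```

```text
pics
clock 0.0
q [ 1.2258  0.69   -0.1945  1.5663  0.1573  0.9025 -0.2151]
qd [-0.     -0.0011  0.002  -0.0002  0.0008  0.0006 -0.0015]
joint_torque [ 0.00000e+00 -5.27579e+01 -1.26710e+00 -1.53435e+01 -5.26000e-02
  6.50000e-03  2.00000e-04]
tool_pos [ 0.2308 -0.5801  0.2379]
eef_rot [ 9.821e-01  1.883e-01 -2.000e-04 -9.000e-04]
contact_force [ 0.3204  0.5487 -0.6117]
moment [ 0.0303  0.0345 -0.0041]
opening 0.9966
scene 1 [[363.65808471   0.         259.14235189]
 [  0.         363.65808471 188.27168977]
 [  0.           0.           1.        ]] [-0.07104962  0.          0.          0.          0.        ] [[ 0.37664979  0.92635468  0.00139018]
 [ 0.76860287 -0.31167053 -0.55866905]
 [-0.51709242  0.21149108 -0.82938951]] [-0.13765671 -0.39053524  1.27821904]
filter_unit [([184.1, 326.3], 0.72)]
collar_top [([157.1, 337.2], 0.94)]
cap [([122.1, 299.8], 0.83), ([221.3, 404.2], 0.78), ([174.1, 327.7], 0.55)]
cap_lug [([170.5, 344.3], 0.85), ([115.8, 311.3], 0.63)]
cap_grip [([201.3, 420.0], 0.95), ([148.9, 332.7], 0.66)]
tab_left_pad [([207.6, 419.9], 0.7), ([257.2, 127.7], 0.63), (
[... 530 characters left out ...]
 1.11911136]
filter_unit [([202.2, 193.9], 0.68)]
collar_top [([201.1, 188.3], 0.69)]
cap [([200.5, 194.8], 0.93), ([153.3, 158.7], 0.92), ([272.2, 187.2], 0.75), ([209.0, 298.1], 0.56)]
cap_lug [([183.0, 183.3], 0.97), ([150.6, 161.1], 0.94), ([262.0, 180.2], 0.71), ([198.4, 179.0], 0.61)]
cap_grip [([142.5, 146.7], 0.98), ([197.5, 185.4], 0.86), ([274.7, 179.8], 0.69)]
tab_left_pad [([134.4, 153.5], 0.59), ([277.5, 171.2], 0.58), ([198.1, 177.9], 0.5)]
tab_right_pad [([152.2, 145.7], 0.56), ([192.3, 196.1], 0.54), ([181.9, 183.4], 0.49), ([271.5, 184.8], 0.45)]
tray [([211.6, 296.3], 0.6)]
bowl [([187.8, 356.0], 0.93), ([200.1, 185.2], 0.53), ([133.6, 301.0], 0.52), ([210.0, 300.3], 0.19)]
```

View pics/scene0.png

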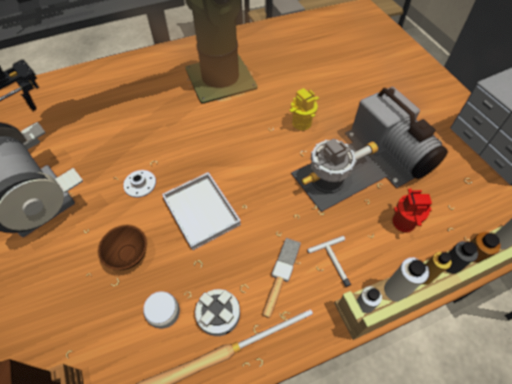

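View pics/top0.png

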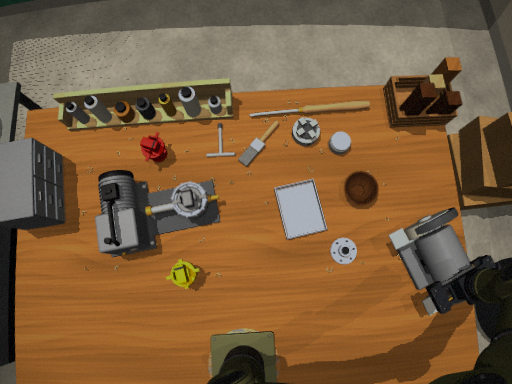

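Run:
```python
import cv2,numpy as np
a=cv2.imread("pics/scene0.png")[70:270,240:460];b=cv2.imread("pics/top0.png")[100:300,100:320]
c=np.hstack([cv2.resize(a,(400,400),interpolation=2),cv2.resize(b,(400,400),interpolation=2)])
cv2.imwrite("pics/crop0.png",c)
t=cv2.imread("pics/top0.png")[165:235,150:245]
cv2.imwrite("pics/crop1.png",cv2.resize(t,(760,560),interpolation=2))
```

```text
(no output)
```

View pics/crop0.png

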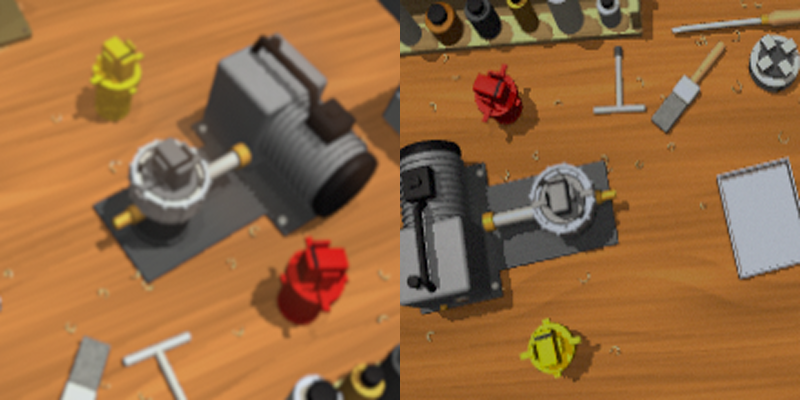

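View pics/crop1.png

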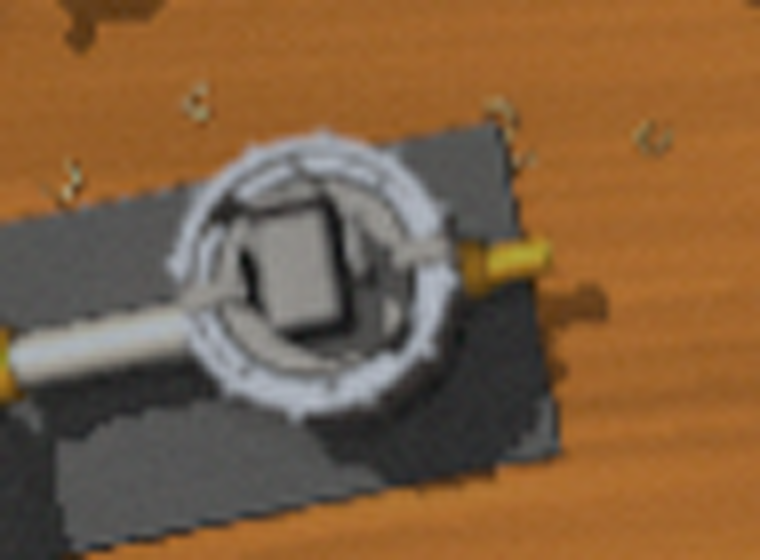

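Candidates for the cap shape: yellow at scene (305,105)/top (183,273), red at (412,212)/(153,148), and grey at (333,155)/(189,199). Only the grey one matches the description (mid-grey, seated in the aluminium collar), and the crop confirms it. The tray is at scene (200,210)/top (301,209), empty. Next I measure.

```bash
cat >> h.py <<'E'
def ray(p,uv):
    n=cv2.undistortPoints(np.array([[uv]],float),p["camera_matrix"],np.array(p["distortion"]))[0,0]
    R=np.array(p["R"]);return -R.T@np.array(p["t"]), R.T@np.array([n[0],n[1],1.])
def onz(p,uv,z):
    c,d=ray(p,uv);return c+d*(z-c[2])/d[2]
def tri(pa,ua,pb,ub):
    A=np.zeros((3,3));b=np.zeros(3);L=[]
    for p,u in((pa,ua),(pb,ub)):
        c,d=ray(p,u);d=d/np.linalg.norm(d);M=np.eye(3)-np.outer(d,d);A+=M;b+=M@c;L.append((c,M))
    X=np.linalg.solve(A,b);return X,[np.linalg.norm(M@(X-c)) for c,M in L]
def proj(p,X):
    R=np.array(p["R"]);return cv2.projectPoints(np.array(X,float).reshape(-1,3),cv2.Rodrigues(R)[0],np.array(p["t"],float),p["camera_matrix"],np.array(p["distortion"]))[0][:,0]
def rc(l): return [l[1],l[0]]
E
python3 - <<'E'
from h import *
s=imaging.snapshot("scene");t=imaging.snapshot("top")
def show(n,a,b):
    X,e=tri(s,rc(a),t,rc(b));print(n,np.round(X,4),"res mm",np.round(np.array(e)*1e3,1))
pl=lambda p,n:[d["location"] for d in imaging.place_of(p,n)]
for n in["collar_top","cap_grip","cap","cap_flange","filter_unit","tray"]:
    A,B=pl(s,n),pl(t,n)
    for a in A:
        for b in B:
            X,e=tri(s,rc(a),t,rc(b))
            if max(e)<.008 and -.02<X[2]<.2: show(n,a,b)
P,Q=onz(t,[176.9,201.25],.114),onz(t,[203.1,196.25],.114)
d=P-Q;print("teeth",P,Q,"len",np.linalg.norm(d),"mid",(P+Q)/2,"yaw",np.degrees(np.arctan2(-d[0],d[1])))
m=imaging.trace(t,"tray")[0]["pixels"].astype(np.uint8);print(m.sum())
rr=cv2.minAreaRect(np.argwhere(m)[:,::-1].astype(np.float32));c=[onz(t,u,.02) for u in cv2.boxPoints(rr)]
print("tray",np.round(c,3),np.mean(c,0))
m=imaging.trace(s,"tray")[0]["pixels"].astype(np.uint8)
cs=cv2.approxPolyDP(max(cv2.findContours(m,0,2)[0],key=len),8,True)[:,0];print(np.round([onz(s,[float(x) for x in u],.02) for u in cs],3))
E
```

```text
collar_top [0.5426 0.1463 0.1043] res mm [1.5 1.5]
collar_top [0.5448 0.1331 0.1112] res mm [7.7 7.7]
cap_grip [0.2952 0.1791 0.0961] res mm [2.7 2.7]
cap_grip [0.5337 0.1442 0.1319] res mm [5.5 5.5]
cap_grip [0.7327 0.2689 0.1052] res mm [1. 1.]
cap [0.5332 0.132  0.0231] res mm [2.5 2.5]
cap [ 0.7291  0.2728 -0.0031] res mm [2.5 2.5]
cap [0.3061 0.1699 0.0173] res mm [2. 2.]
cap_flange [0.5329 0.1285 0.1111] res mm [5.2 5.2]
cap_flange [0.2962 0.1698 0.0677] res mm [2.3 2.3]
teeth [0.53002096 0.17561516 0.114     ] [0.54079033 0.09197853 0.114     ] len 0.08432713683100326 mid [0.53540564 0.13379684 0.114     ] yaw 7.337248466495774Traceback (most recent call last):
  File "<stdin>", line 14, in <module>
IndexError: list index out of range
```

```bash
cat >> h.py <<'E'
def overlay(p,x,y,yaw,box,S,on=True):
    l,t_,w,h=box
    im=cv2.resize(p["image"][t_:t_+h,l:l+w],None,fx=S,fy=S,interpolation=cv2.INTER_CUBIC)
    if not on: return im
    a=np.radians(yaw);Rz=np.array([[np.cos(a),-np.sin(a),0],[np.sin(a),np.cos(a),0],[0,0,1]])
    def line(pts,col,closed=True):
        q=proj(p,(Rz@np.array(pts,float).T).T+[x,y,0]); q=((q+.5-[l,t_])*S-.5)
        cv2.polylines(im,[np.round(q*8).astype(np.int32)],closed,col,1,cv2.LINE_AA,3)
    th=np.linspace(0,2*np.pi,60)
    for r_,z in((.055,.114),(.049,.114)): line([[r_*np.cos(k),r_*np.sin(k),z] for k in th],(0,255,0))
    line([[sx*.028,sy*.015,.150] for sx,sy in((1,1),(1,-1),(-1,-1),(-1,1))],(0,0,255))
    for sg in(1,-1):
        line([[sx*.012,sg*.025,z] for sx,z in((1,.148),(-1,.148),(-1,.112),(1,.112))],(255,255,0))
        line([[.005,sg*.025,.114],[.005,sg*.0535,.114],[-.005,sg*.0535,.114],[-.005,sg*.025,.114]],(255,0,255))
    return im
E
cat > ov.py <<'E'
from h import *
import sys
x,y,w=map(float,sys.argv[1:4])
s=imaging.snapshot("scene");t=imaging.snapshot("top")
bs=(300,120,66,66);bt=(155,165,66,66)
o=np.vstack([np.hstack([overlay(s,x,y,w,bs,6,k),overlay(t,x,y,w,bt,6,k)]) for k in ([True] if len(sys.argv)>5 else [False,True])])
o=cv2.resize(o,None,fx=.75,fy=.75,interpolation=cv2.INTER_AREA) if len(sys.argv)<=5 else o
cv2.imwrite(f"pics/{sys.argv[4]}.png",o)
E
python3 ov.py .537 .137 9 ov1
python3 - <<'E'
from h import *
s=imaging.snapshot("scene");t=imaging.snapshot("top")
for n,p in(("s",s),("t",t)):
    print([(np.round(d["rect"]),d["score"]) for d in imaging.boxes_of(p,"tray")],len(imaging.trace(p,"tray")))
E
```

```text
[(array([159., 175., 242., 250.]), 0.59)] 1
[(array([274., 178., 326., 241.]), 0.72)] 1
```

View pics/ov1.png

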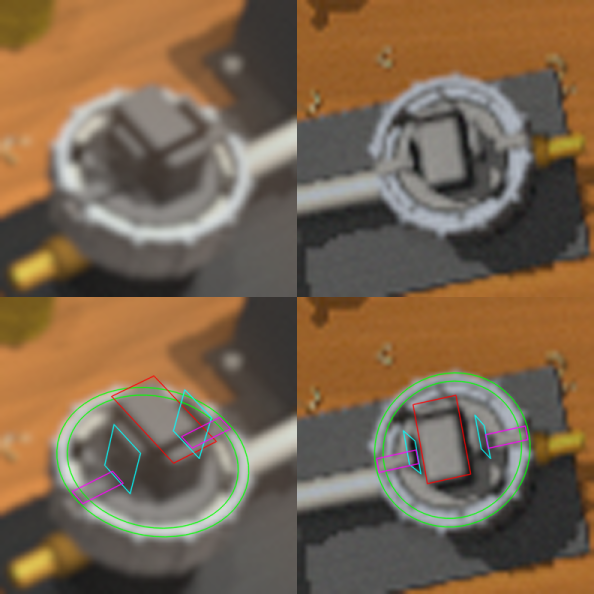

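```bash
python3 - <<'E'
from h import *
s=imaging.snapshot("scene");t=imaging.snapshot("top")
def yw(p,a,b,z=.006):
    d=onz(p,a,z)-onz(p,b,z);return np.degrees(np.arctan2(-d[0],d[1]))
print(yw(t,[155,192.1],[211.9,180.6]),yw(t,[160.6,233.5],[219.4,221.9]))
g=cv2.cvtColor(t["image"],6)
# line segments near plate
lsd=cv2.createLineSegmentDetector()
for n,p in(("t",t),("s",s)):
    for l in lsd.detect(cv2.cvtColor(p["image"],6))[0][:,0]:
        L=np.hypot(l[2]-l[0],l[3]-l[1]);z=.005
        A,B=onz(p,l[:2],z),onz(p,l[2:],z);m=(A+B)/2
        if L>22 and abs(m[0]-.54)<.15 and -.0<m[1]<.45:
            d=A-B;print(n,np.round(l),np.round(A,3)[:2],np.round(B,3)[:2],round((np.degrees(np.arctan2(-d[0],d[1]))+45)%90-45,2))
for n,p in(("t",t),("s",s)):
    for l in lsd.detect(cv2.cvtColor(p["image"],6))[0][:,0]:
        L=np.hypot(l[2]-l[0],l[3]-l[1]);z=.025
        A,B=onz(p,l[:2],z),onz(p,l[2:],z);m=(A+B)/2
        if L>22 and abs(m[0]-.53)<.13 and -.3<m[1]<-.0:
            d=A-B;print("tray",n,np.round(l),np.round(A,3)[:2],np.round(B,3)[:2],round((np.degrees(np.arctan2(-d[0],d[1]))+45)%90-45,2))
E
python3 ov.py .537 .137 9 ov2 one
```

```text
7.944177275397783 7.755702276458392
t [111. 237. 107. 202.] [0.44  0.436] [0.565 0.452] 7.13
t [102. 171. 129. 169.] [0.678 0.474] [0.679 0.371] 0.63
t [148. 213. 172. 208.] [0.516 0.304] [0.529 0.218] 8.68
t [138. 243. 132. 207.] [0.414 0.34 ] [0.541 0.359] 8.28
t [145. 210. 149. 237.] [0.526 0.315] [0.433 0.3  ] 9.24
t [100. 251. 136. 245.] [0.393 0.476] [0.41  0.347] 7.42
t [211. 224. 161. 234.] [0.466 0.086] [0.441 0.259] 8.03
t [148. 182. 148. 204.] [0.628 0.304] [0.547 0.303] 0.8
s [355. 158. 377. 149.] [0.497 0.252] [0.493 0.333] 2.82
s [431. 172. 397. 189.] [0.627 0.435] [0.639 0.305] 5.06
s [287. 173. 311. 162.] [0.474 0.042] [0.463 0.123] 7.89
s [312. 202. 296. 182.] [0.586 0.065] [0.512 0.053] 9.47
s [384. 178. 322. 212.] [0.592 0.292] [0.623 0.075] 8.2
s [336. 193. 307. 193.] [0.586 0.138] [0.555 0.065] -23.08
s [268. 186. 289. 178.] [ 0.493 -0.025] [0.49  0.041] 2.63
s [344. 226. 318. 237.] [0.685 0.109] [0.687 0.032] 1.23
tray t [288. 238. 323. 229.] [ 0.401 -0.172] [ 0.421 -0.292] 9.64
tray t [275. 189. 287. 236.] [ 0.568 -0.141] [ 0.407 -0.169] 9.81
tray t [323. 227. 317. 200.] [ 0.428 -0.293] [ 0.522 -0.279] 8.13
tray t [310. 182. 276. 190.] [ 0.584 -0.261] [ 0.564 -0.143] 9.69
tray s [164. 198. 190. 245.] [ 0.436 -0.303] [ 0.596 -0.277] 9.42
tray s [207. 178. 166. 197.] [ 0.417 -0.176] [ 0.437 -0.297] 9.47
tray s [192. 245. 240. 220.] [ 0.598 -0.274] [ 0.575 -0.138] 9.3
tray s [235. 221. 208. 180.] [ 0.574 -0.152] [ 0.424 -0.177] 9.49
tray s [165. 194. 206. 175.] [ 0.425 -0.299] [ 0.405 -0.177] 9.33
tray s [209. 176. 236. 217.] [ 0.414 -0.17 ] [ 0.565 -0.145] 9.44
tray s [201. 174. 173. 186.] [ 0.399 -0.19 ] [ 0.408 -0.272] 6.62
tray s [239. 225. 192. 250.] [ 0.59  -0.146] [ 0.61  -0.276] 8.85
tray s [189. 249. 161. 199.] [ 0.605 -0.284] [ 0.438 -0.313] 9.91
tray s [240. 218. 209. 172.] [ 0.572 -0.137] [ 0.4   -0.164] 9.22
```

View pics/ov2.png

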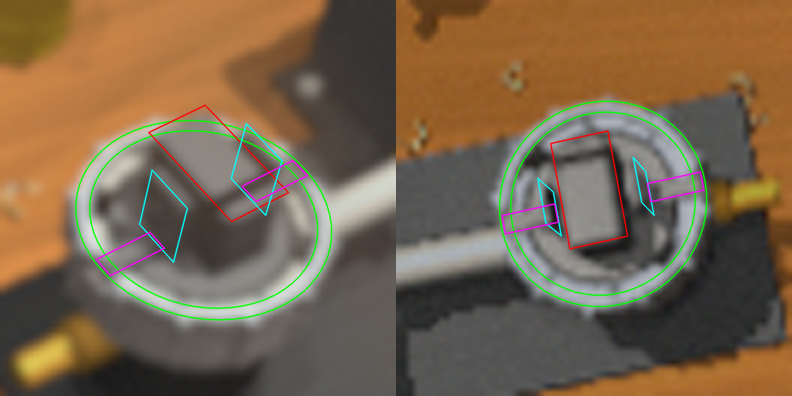

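Run:
```python
from h import *
from scipy.optimize import minimize
from scipy.ndimage import map_coordinates
s=imaging.snapshot("scene");t=imaging.snapshot("top")
th=np.linspace(0,2*np.pi,180,endpoint=False)
def ring(p,c,r,z=.114):
    q=proj(p,np.c_[c[0]+r*np.cos(th),c[1]+r*np.sin(th),np.full(180,z)])
    return map_coordinates(cv2.cvtColor(p["image"],6).astype(float),[q[:,1],q[:,0]],order=1)
def cost(c,ps): return -sum((ring(p,c,.052)+ring(p,c,.0535)+ring(p,c,.0505)).mean()/3-.5*ring(p,c,.060).mean()-.5*ring(p,c,.046).mean() for p in ps)
for ps in([s],[t],[s,t]):
    r_=minimize(cost,[.537,.137],args=(ps,),method="Nelder-Mead",options=dict(initial_simplex=[[.537,.137],[.541,.137],[.537,.141]]));print(np.round(r_.x,4),r_.fun)
m=telemetry.get_state();print(m["tool_pos"],m["eef_rot"])
from scipy.spatial.transform import Rotation as R
T=R.from_quat(m["eef_rot"]).as_matrix();print(np.round(T,3))
```

```text
[0.5362 0.1383] -46.8328667045412
[0.5373 0.1394] -44.68382446731782
[0.5367 0.139 ] -89.34821047607092
[ 0.23116575 -0.58072559  0.23877279] [9.82120377e-01 1.88253974e-01 2.65898860e-05 6.75612810e-05]
[[ 0.929  0.37   0.   ]
 [ 0.37  -0.929 -0.   ]
 [ 0.     0.    -1.   ]]
```

```bash
python3 -m creep '[[0,0.03,-0.03,0,1.5],[0,0.07,-0.07,0,3],[0,0.11,-0.11,0,4.5],[0,0.15,-0.15,0,6],[0,0.19,-0.19,0,7],[0,0.23,-0.23,0,8],[0,0.27,-0.27,0,9],[0,0.31,-0.31,0,10],[0,0.34,-0.34,0,10],[0,0.35,-0.35,0,10]]' 30; python3 -c "
from h import *
print(np.round(telemetry.get_state()['q'],3))"
```

```text
clock: 3.7
tool_pos: [0.4281, -0.1235, 0.2389]
eef_rot: [0.995, 0.104, 0.001, -0.0]
contact_force: [0.1, -0.2, -0.9]
opening: 0.997
[ 0.244  0.462 -0.098  2.086  0.076  0.596 -1.268]
```

```bash
cat > go.py <<'E'
from h import *
import sys
from scipy.spatial.transform import Rotation as R
def rel(x,y,z,ang):
    m=telemetry.get_state();T=R.from_quat(m["eef_rot"]).as_matrix()
    a=np.degrees(np.arctan2(T[1,0],T[0,0]))
    print("shift tool",np.round(T.T@(np.array([x,y,z])-m["tool_pos"]),4),"yaw",round((a-ang+180)%360-180,2),"ang",round(a,2),"tilt",np.round(T[:,2],3),"q",np.round(m["q"],2),"F",np.round(m["contact_force"],1),"M",np.round(m["moment"],2),"p",np.round(m["tool_pos"],4),"t",m["clock"])
rel(*map(float,sys.argv[1:5]))
E
python3 go.py .5365 .1385 .22 8
```

```text
shift tool [ 0.1604 -0.2338  0.0192] yaw 3.98 ang 11.98 tilt [ 0.001  0.001 -1.   ] q [ 0.24  0.46 -0.1   2.09  0.08  0.6  -1.27] F [ 0.1 -0.2 -0.9] M [ 0.02 -0.   -0.04] p [ 0.4281 -0.1235  0.2389] t 3.7
```

```bash
python3 -m creep '[[0,0.02,-0.03,0,1],[0,0.05,-0.07,0,2],[0,0.08,-0.11,0,3],[0,0.11,-0.16,0,4],[0,0.14,-0.2,0,4],[0,0.155,-0.226,0,4],[0,0.1604,-0.2338,0,4],[0,0.1604,-0.2338,0.01,4],[0,0.1604,-0.2338,0.019,4],[0,0.1604,-0.2338,0.019,4]]' 30; python3 go.py .5365 .1385 .12 8
```

```text
clock: 4.95
tool_pos: [0.5356, 0.1334, 0.2187]
eef_rot: [0.998, 0.066, -0.001, 0.001]
contact_force: [0.1, 0.3, 1.1]
opening: 1.002
shift tool [ 0.0018 -0.005   0.0987] yaw -0.42 ang 7.58 tilt [-0.003 -0.002 -1.   ] q [-0.31  0.62 -0.03  1.81  0.03  0.71 -1.8 ] F [0.1 0.3 1.1] M [ 0.08 -0.02 -0.07] p [0.5356 0.1334 0.2187] t 4.95
```

```bash
python3 -c "
from h import *
o=[]
for n in('scene','top'):
    p=imaging.snapshot(n);b=(280,70,130,130) if n=='scene' else (125,135,130,130)
    o.append(overlay(p,.5365,.1385,8,b,3,True))
cv2.imwrite('pics/hov.png',np.hstack(o))"
```

```text
(no output)
```

View pics/hov.png

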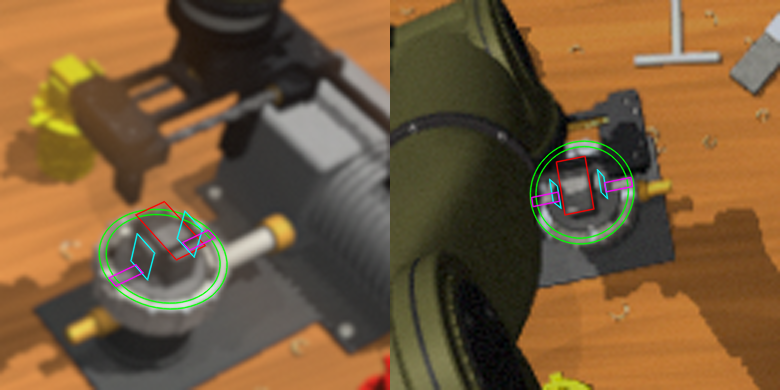

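```bash
python3 -m creep '[[0,0,0,0,0],[0,0,0,0,0]]' ; for i in 1 2 3; do python3 go.py .5365 .1385 .12 8; done
```

```text
clock: 5.3
tool_pos: [0.5367, 0.1354, 0.22]
eef_rot: [0.998, 0.067, 0.0, -0.0]
contact_force: [-0.3, -1.0, -0.5]
opening: 1.001
shift tool [ 0.0002 -0.0031  0.1   ] yaw -0.3 ang 7.7 tilt [ 0.001  0.    -1.   ] q [-0.31  0.62 -0.03  1.81  0.03  0.72 -1.8 ] F [-0.3 -1.  -0.5] M [ 0.04  0.06 -0.02] p [0.5367 0.1354 0.22  ] t 5.3
shift tool [ 0.0002 -0.0031  0.1   ] yaw -0.3 ang 7.7 tilt [ 0.001  0.    -1.   ] q [-0.31  0.62 -0.03  1.81  0.03  0.72 -1.8 ] F [-0.3 -1.  -0.5] M [ 0.04  0.06 -0.02] p [0.5367 0.1354 0.22  ] t 5.3
shift tool [ 0.0002 -0.0031  0.1   ] yaw -0.3 ang 7.7 tilt [ 0.001  0.    -1.   ] q [-0.31  0.62 -0.03  1.81  0.03  0.72 -1.8 ] F [-0.3 -1.  -0.5] M [ 0.04  0.06 -0.02] p [0.5367 0.1354 0.22  ] t 5.3
```

```bash
python3 -m creep '[[0,0,-0.003,0.01,0],[0,0,-0.003,0.03,0],[0,0,-0.003,0.05,0],[0,0,-0.003,0.07,0],[0,0,-0.003,0.085,0],[0,0,-0.003,0.095,0],[0,0,-0.003,0.1,0],[0,0,-0.003,0.1,0],[0,0,-0.003,0.1,0]]' ; python3 go.py .5365 .1385 .12 8;python3 -c "
from h import *
o=[]
for n in('scene','top'):
    p=imaging.snapshot(n);b=(280,70,130,130) if n=='scene' else (125,135,130,130)
    o.append(overlay(p,.5365,.1385,8,b,3,False))
cv2.imwrite('pics/down.png',np.hstack(o))"
```

```text
clock: 6.42
tool_pos: [0.5365, 0.1385, 0.1202]
eef_rot: [0.998, 0.067, 0.001, -0.0]
contact_force: [-0.2, 0.5, -0.6]
opening: 1.001
shift tool [-0.     -0.      0.0002] yaw -0.3 ang 7.7 tilt [ 0.001  0.    -1.   ] q [-0.32  0.77 -0.03  1.89  0.04  0.48 -1.81] F [-0.2  0.5 -0.6] M [ 0.04 -0.01 -0.1 ] p [0.5365 0.1385 0.1202] t 6.425
```

View pics/down.png

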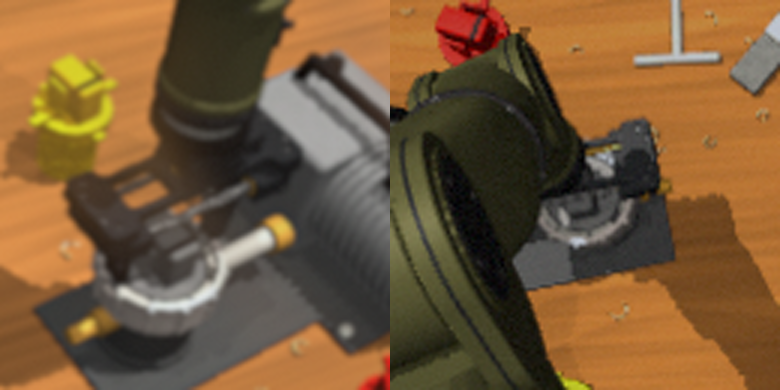

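```bash
python3 -m creep '[[95,0,0,0,0],[100,0,0,0,0],[105,0,0,0,0],[110,0,0,0,0],[115,0,0,0,0],[115,0,0,0,0]]' 15; python3 go.py .5365 .1385 .12 8
```

```text
clock: 7.28
tool_pos: [0.5362, 0.1383, 0.1198]
eef_rot: [0.998, 0.067, 0.0, 0.0]
contact_force: [0.2, 0.4, 0.7]
opening: 0.551
shift tool [ 0.0004 -0.0001 -0.0002] yaw -0.3 ang 7.7 tilt [ 0. -0. -1.] q [-0.32  0.77 -0.03  1.89  0.04  0.48 -1.81] F [0.2 0.4 0.7] M [-0.08  0.04 -0.01] p [0.5362 0.1383 0.1198] t 7.275
```

```bash
python3 -m creep '[[120,0,0,0,0],[125,0,0,0,0],[130,0,0,0,0],[135,0,0,0,0],[140,0,0,0,0],[150,0,0,0,0],[160,0,0,0,0],[160,0,0,0,0],[160,0,0,0,0]]' 25; python3 go.py .5365 .1385 .12 8
```

```text
clock: 8.4
tool_pos: [0.5363, 0.1381, 0.1198]
eef_rot: [0.998, 0.067, 0.0, 0.0]
contact_force: [-0.3, -0.4, 4.1]
opening: 0.39
shift tool [ 0.0003 -0.0003 -0.0002] yaw -0.31 ang 7.69 tilt [ 0. -0. -1.] q [-0.32  0.77 -0.03  1.89  0.04  0.48 -1.81] F [-0.3 -0.4  4.1] M [-0.36  0.06 -0.01] p [0.5363 0.1381 0.1198] t 8.4
```

```bash
python3 -c "
from h import *
o=[]
for n in('scene','top'):
    p=imaging.snapshot(n);b=(295,90,90,90) if n=='scene' else (155,150,90,90)
    o.append(overlay(p,.5365,.1385,8,b,4.4,False))
    for k in('tab_left','tab_right','cap'): print(n,k,[(np.round(d['location']),round(d['score'],2)) for d in imaging.place_of(p,k+('_pad' if k!='cap' else ''))])
cv2.imwrite('pics/pinch.png',np.hstack(o))"
```

```text
scene tab_left [(array([ 93., 313.]), 0.36)]
scene tab_right [(array([150., 329.]), 0.62), (array([190., 418.]), 0.55), (array([ 98., 296.]), 0.43)]
scene cap [(array([224., 402.]), 0.97), (array([120., 301.]), 0.84), (array([177., 326.]), 0.7), (array([182., 327.]), 0.38)]
top tab_left [(array([134., 151.]), 0.51)]
top tab_right [(array([150., 145.]), 0.57), (array([205., 196.]), 0.54)]
top cap [(array([152., 160.]), 0.77), (array([201., 192.]), 0.58), (array([273., 189.]), 0.56)]
```

View pics/pinch.png

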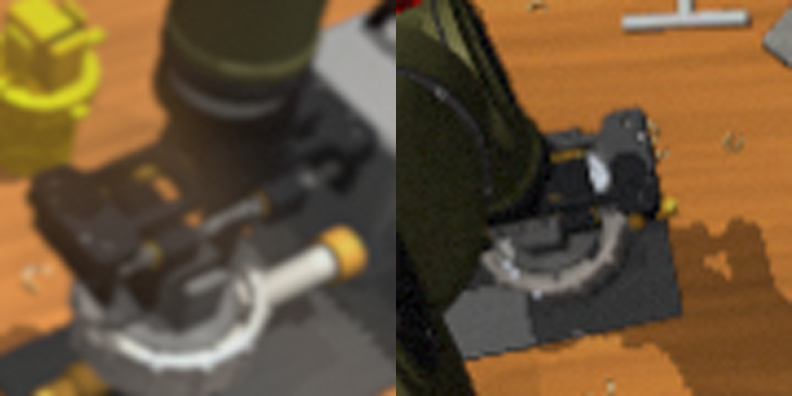

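```bash
python3 -m creep '[[160,0,0,0,-1],[160,0,0,0,-2],[160,0,0,0,-3],[160,0,0,0,-3]]' ; python3 go.py .5365 .1385 .12 8;python3 -m creep '[[160,0,0,0,-1],[160,0,0,0,-2],[160,0,0,0,-2]]' ; python3 go.py .5365 .1385 .12 8
```

```text
clock: 9.3
tool_pos: [0.5363, 0.1386, 0.1197]
eef_rot: [0.996, 0.094, 0.0, -0.0]
contact_force: [0.5, -0.6, 4.4]
opening: 0.384
shift tool [ 0.0002  0.0002 -0.0003] yaw 2.73 ang 10.73 tilt [ 0.  0. -1.] q [-0.31  0.77 -0.04  1.89  0.06  0.48 -1.78] F [ 0.5 -0.6  4.4] M [-0.25 -0.07  0.05] p [0.5363 0.1386 0.1197] t 9.3
clock: 9.68
tool_pos: [0.5363, 0.1387, 0.1198]
eef_rot: [0.994, 0.111, 0.0, -0.0]
contact_force: [0.5, -0.9, 4.5]
opening: 0.383
shift tool [ 0.0002  0.0002 -0.0002] yaw 4.73 ang 12.73 tilt [ 0.  0. -1.] q [-0.31  0.77 -0.05  1.89  0.07  0.49 -1.76] F [ 0.5 -0.9  4.5] M [-0.02 -0.05  0.05] p [0.5363 0.1387 0.1198] t 9.675
```

```bash
python3 -m creep '[[160,0,0,0,-2],[160,0,0,0,-4],[160,0,0,0,-6],[160,0,0,0,-8],[160,0,0,0,-10],[160,0,0,0,-10]]' ; python3 go.py .5365 .1385 .12 8;python3 -m creep '[[160,0,0,0,-2],[160,0,0,0,-4],[160,0,0,0,-6],[160,0,0,0,-8],[160,0,0,0,-10],[160,0,0,0,-10]]' ; python3 go.py .5365 .1385 .12 8
```

```text
clock: 10.42
tool_pos: [0.5361, 0.1385, 0.1197]
eef_rot: [0.98, 0.197, 0.0, -0.0]
contact_force: [-0.2, -0.2, 4.1]
opening: 0.39
shift tool [ 0.0004  0.0001 -0.0003] yaw 14.74 ang 22.74 tilt [-0.  0. -1.] q [-0.28  0.77 -0.1   1.89  0.14  0.49 -1.65] F [-0.2 -0.2  4.1] M [ 0.2   0.05 -0.04] p [0.5361 0.1385 0.1197] t 10.425
clock: 11.18
tool_pos: [0.5361, 0.1383, 0.1197]
eef_rot: [0.959, 0.282, -0.0, 0.0]
contact_force: [0.6, 0.1, 4.2]
opening: 0.386
shift tool [ 0.0005 -0.     -0.0003] yaw 24.73 ang 32.73 tilt [-0. -0. -1.] q [-0.25  0.77 -0.14  1.89  0.21  0.5  -1.53] F [0.6 0.1 4.2] M [0.12 0.01 0.01] p [0.5361 0.1383 0.1197] t 11.175
```

```bash
python3 -c "
from h import *
o=[]
for n in('scene','top'):
    p=imaging.snapshot(n);b=(295,90,90,90) if n=='scene' else (155,150,90,90)
    o.append(overlay(p,.5365,.1385,32.7,b,4.4,False))
cv2.imwrite('pics/turn1.png',np.hstack(o))"
```

```text
(no output)
```

View pics/turn1.png

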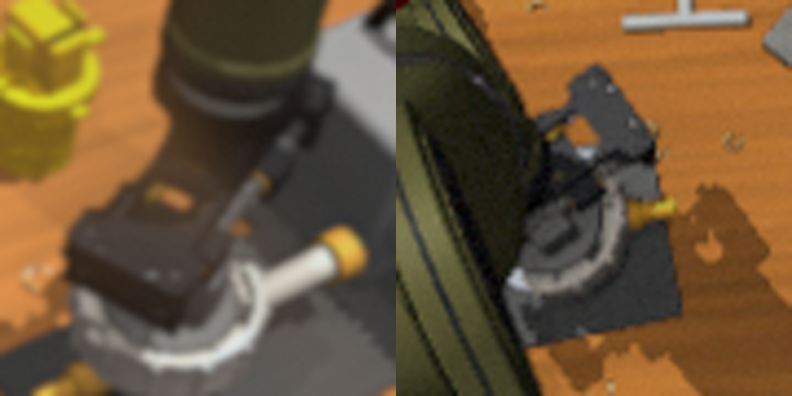

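The knob at (550,230) in the crop has turned with the jaws. I continue to just short of 40 degrees, then feel for the stop in small steps.

```bash
python3 -m creep '[[160,0,0,0,-2],[160,0,0,0,-4],[160,0,0,0,-6],[160,0,0,0,-8],[160,0,0,0,-10],[160,0,0,0,-12],[160,0,0,0,-12]]' ; python3 go.py .5365 .1385 .12 8;python3 -m creep '[[160,0,0,0,-1],[160,0,0,0,-2],[160,0,0,0,-2]]' ; python3 go.py .5365 .1385 .12 8
```

```text
clock: 12.15
tool_pos: [0.5362, 0.1383, 0.1197]
eef_rot: [0.925, 0.381, 0.0, -0.0]
contact_force: [-0.2, 0.1, 3.4]
opening: 0.385
shift tool [ 0.0003  0.0001 -0.0003] yaw 36.73 ang 44.73 tilt [ 0.  0. -1.] q [-0.22  0.77 -0.2   1.88  0.28  0.51 -1.4 ] F [-0.2  0.1  3.4] M [ 0.07  0.02 -0.05] p [0.5362 0.1383 0.1197] t 12.15
clock: 12.52
tool_pos: [0.5361, 0.1384, 0.1197]
eef_rot: [0.918, 0.397, 0.0, 0.0]
contact_force: [-0.2, 0.1, 3.5]
opening: 0.387
shift tool [ 0.0003  0.0002 -0.0003] yaw 38.72 ang 46.72 tilt [ 0. -0. -1.] q [-0.21  0.77 -0.2   1.88  0.29  0.51 -1.37] F [-0.2  0.1  3.5] M [ 0.02  0.02 -0.05] p [0.5361 0.1384 0.1197] t 12.525
```

```bash
f(){ python3 go.py .5365 .1385 .12 8 | sed 's/.*ang/ang/;s/tilt.*F/F/'; }; python3 -m creep '[[160,0,0,0,-1],[160,0,0,0,-1]]' >/dev/null; f; python3 -m creep '[[160,0,0,0,-1],[160,0,0,0,-1]]' >/dev/null; f;python3 -m creep '[[160,0,0,0,-1],[160,0,0,0,-1]]' >/dev/null; f
```

```text
ang 47.72 F [0.2 0.4 4. ] M [ 0.12 -0.02  0.01] p [0.5361 0.1384 0.1197] t 12.775
ang 48.73 F [-0.4  0.3  4.2] M [ 0.06 -0.03 -0.01] p [0.5361 0.1384 0.1197] t 13.025
ang 49.72 F [-0.5 -0.4  4. ] M [ 0.08  0.05 -0.05] p [0.5361 0.1383 0.1197] t 13.275
```

```bash
f(){ python3 go.py .5365 .1385 .12 8 | sed 's/.*ang/ang/;s/tilt.*F/F/'; }; python3 -m creep '[[160,0,0,0,-1],[160,0,0,0,-1]]' >/dev/null; f; python3 -m creep '[[160,0,0,0,-1],[160,0,0,0,-1]]' >/dev/null; f;python3 -m creep '[[160,0,0,0,-1],[160,0,0,0,-1]]' >/dev/null; f
```

```text
ang 50.72 F [ 0.5 -0.2  4.2] M [ 0.04  0.02 -0.02] p [0.5361 0.1384 0.1197] t 13.525
ang 51.68 F [ 1.  -0.1  4.4] M [ 0.05  0.01 -0.17] p [0.5364 0.1383 0.1197] t 13.775
ang 52.66 F [ 1.4 -0.9  3.5] M [-0.09 -0.34 -0.28] p [0.5367 0.138  0.1198] t 14.025
```

```bash
f(){ python3 go.py .5365 .1385 .12 8 | sed 's/.*ang/ang/;s/tilt.*F/F/'; }; python3 -m creep '[[160,0,0,0,-1],[160,0,0,0,-1]]' ; f; python3 -m creep '[[160,0,0,0,0]]' >/dev/null;f
```

```text
clock: 14.28
tool_pos: [0.5367, 0.138, 0.1197]
eef_rot: [0.892, 0.451, 0.0, 0.0]
contact_force: [3.4, -0.8, 3.3]
opening: 0.393
ang 53.65 F [ 3.4 -0.8  3.3] M [-0.24 -0.54 -0.58] p [0.5367 0.138  0.1197] t 14.275
ang 53.66 F [ 3.6 -1.9  1.9] M [-0.3  -0.62 -0.59] p [0.5366 0.1381 0.1198] t 14.4
```

Clear stop: the moment ramps from about 0 to -0.59 N m at a tool angle of 53.7°, which is about 44–45° of cap turn. I back off to release the load, then lift gently while watching Fz.

```bash
f(){ python3 go.py .5365 .1385 .12 8 | sed 's/.*ang/ang/;s/tilt.*F/F/'; }; python3 -m creep '[[160,0,0,0,1],[160,0,0,0,1]]' >/dev/null; f; python3 -m creep '[[160,0,0,-0.001,0],[160,0,0,-0.001,0]]' >/dev/null;f;  python3 -m creep '[[160,0,0,-0.001,0],[160,0,0,-0.001,0]]' >/dev/null;f
```

```text
ang 52.71 F [ 5.2 -2.3  3.1] M [-0.38 -0.84 -0.3 ] p [0.5366 0.1381 0.1198] t 14.65
ang 52.71 F [ 4.9 -1.7  1.5] M [-0.42 -0.93 -0.36] p [0.5365 0.1381 0.1207] t 14.9
ang 52.71 F [ 4.9 -2.3  1.2] M [-0.41 -0.93 -0.31] p [0.5365 0.1381 0.1216] t 15.15
```

```bash
f(){ python3 go.py .5365 .1385 .12 8 | sed 's/.*ang/ang/;s/tilt.*F/F/'; }; python3 -m creep '[[160,0,0.0005,0,0],[160,0,0.0005,0,0]]' >/dev/null; f; python3 -m creep '[[160,0,0,-0.001,0],[160,0,0,-0.001,0]]' >/dev/null;f;  python3 -m creep '[[160,0,0,-0.001,0],[160,0,0,-0.001,0]]' >/dev/null;f
```

```text
ang 52.72 F [ 5.  -1.2  1.1] M [-0.31 -0.84 -0.29] p [0.5366 0.1381 0.1216] t 15.4
ang 52.71 F [ 4.5 -2.2  0.6] M [-0.37 -0.9  -0.29] p [0.5365 0.138  0.1227] t 15.65
ang 52.71 F [ 3.5 -1.8  0.7] M [-0.39 -0.86 -0.3 ] p [0.5365 0.138  0.1238] t 15.9
```

```bash
f(){ python3 go.py .5365 .1385 .12 8 | sed 's/.*ang/ang/;s/tilt.*F/F/'; }; python3 -m creep '[[160,0,0,-0.002,0],[160,0,0,-0.004,0],[160,0,0,-0.004,0]]' >/dev/null; f; python3 -m creep '[[160,0,0,-0.003,0],[160,0,0,-0.006,0],[160,0,0,-0.006,0]]' >/dev/null;f; python3 -c "
from h import *
o=[]
for n in('scene','top'):
    p=imaging.snapshot(n);b=(295,90,90,90) if n=='scene' else (155,150,90,90)
    o.append(overlay(p,.5365,.1385,32.7,b,4.4,False))
cv2.imwrite('pics/lift1.png',np.hstack(o))"
```

```text
ang 52.78 F [ 0.8 -0.1  0. ] M [-0.06 -0.29 -0.03] p [0.5355 0.1384 0.1277] t 16.275
ang 52.72 F [ 0.7  0.3 -3.5] M [-0.02 -0.02  0.03] p [0.536  0.1382 0.1336] t 16.65
```

View pics/lift1.png

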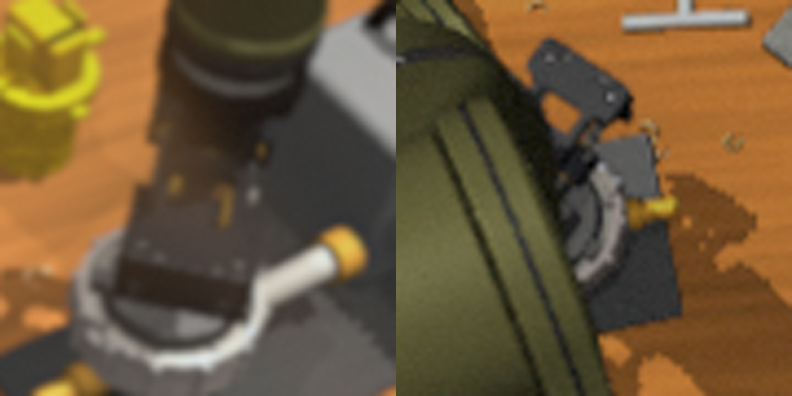

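The cap is free: the moment is zero and Fz of -3.5 N is its weight. I lift straight out.

```bash
f(){ python3 go.py .5365 .1385 .12 8 | sed 's/.*ang/ang/;s/tilt.*F/F/'; }; python3 -m creep '[[160,0,0,-0.01,0],[160,0,0,-0.02,0],[160,0,0,-0.03,0],[160,0,0,-0.04,0],[160,0,0,-0.05,0],[160,0,0,-0.06,0],[160,0,0,-0.06,0]]' >/dev/null; f; python3 -m creep '[[160,0,0,-0.01,0],[160,0,0,-0.02,0],[160,0,0,-0.03,0],[160,0,0,-0.04,0],[160,0,0,-0.05,0],[160,0,0,-0.055,0],[160,0,0,-0.055,0]]' >/dev/null;f; python3 -c "
from h import *
o=[]
for n in('scene','top'):
    p=imaging.snapshot(n);b=(270,40,130,130) if n=='scene' else (155,150,130,130)
    o.append(overlay(p,.5365,.1385,32.7,b,3,False))
cv2.imwrite('pics/lift2.png',np.hstack(o))"
```

```text
ang 52.7 F [-0.   0.1 -4.7] M [-0.04 -0.04  0.  ] p [0.5371 0.1383 0.1946] t 17.625
ang 52.7 F [ 0.2 -0.1 -3.6] M [-0.   -0.01  0.02] p [0.5367 0.1381 0.2491] t 18.5
```

View pics/lift2.png

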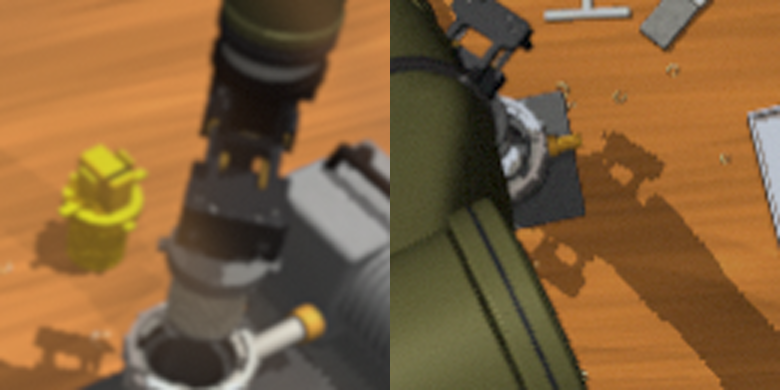

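```bash
cat > tr.py <<'E'
from h import *
import sys
x,y,w=map(float,sys.argv[1:4]);o=[]
for n,b in(("scene",(150,160,110,100)),("top",(250,160,110,100))):
    p=imaging.snapshot(n);S=3.6
    im=cv2.resize(p["image"][b[1]:b[1]+b[3],b[0]:b[0]+b[2]],None,fx=S,fy=S,interpolation=2)
    a=np.radians(w);R=np.array([[np.cos(a),-np.sin(a)],[np.sin(a),np.cos(a)]])
    for hx,hy,z,c in((.09,.07,.025,(0,255,0)),(.086,.066,.004,(0,0,255))):
        P=[(*(R@[sx*hx,sy*hy]+[x,y]),z) for sx,sy in((1,1),(1,-1),(-1,-1),(-1,1))]
        q=(proj(p,P)+.5-b[:2])*S
        cv2.polylines(im,[np.int32(np.round(q*8))],True,c,1,16,3)
    o.append(im)
cv2.imwrite("pics/%s.png"%sys.argv[4],np.hstack(o))
E
python3 tr.py .4995 -.2205 9.4 tray1; python3 go.py .4995 -.2205 .2 52.7
```

```text
shift tool [-0.3074  0.188   0.0485] yaw 0.01 ang 52.71 tilt [-0.001 -0.    -1.   ] q [-0.14  0.59 -0.31  1.77  0.24  0.82 -1.22] F [ 1.1 -0.1 -4.4] M [-0.08  0.01  0.04] p [0.5363 0.1379 0.2483] t 18.7
```

View pics/tray1.png

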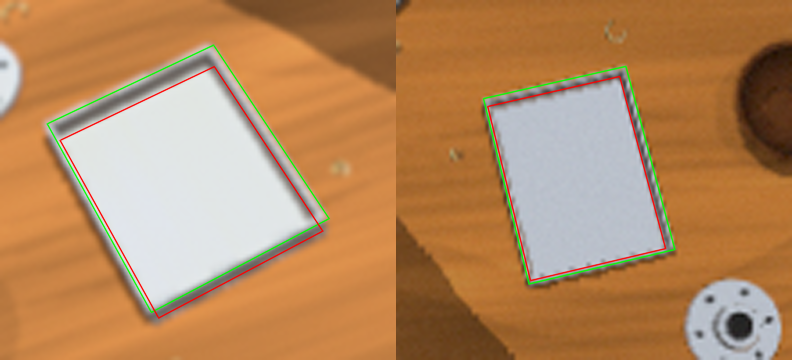

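The tray model fits both views: rim at 25 mm and floor at 4 mm, within about 1–2 px. I carry the cap over.

```bash
python3 -m creep '[[160,-0.015,0.009,0,0],[160,-0.045,0.0275,0,0],[160,-0.08,0.049,0,0],[160,-0.115,0.07,0,0],[160,-0.15,0.092,0,0],[160,-0.185,0.113,0,0],[160,-0.22,0.1345,0,0],[160,-0.255,0.156,0,0],[160,-0.28,0.171,0,0],[160,-0.295,0.18,0,0]]' >/dev/null; python3 -m creep '[[160,-0.008,0.005,0,0],[160,-0.012,0.008,0,0],[160,-0.012,0.008,0.02,0],[160,-0.012,0.008,0.05,0],[160,-0.012,0.008,0.08,0],[160,-0.012,0.008,0.11,0],[160,-0.012,0.008,0.13,0],[160,-0.012,0.008,0.14,0],[160,-0.012,0.008,0.14,0]]'; python3 go.py .4995 -.2205 .0937 52.7;  python3 tr.py .4995 -.2205 9.4 tray2
```

```text
clock: 21.08
tool_pos: [0.5003, -0.2193, 0.1085]
eef_rot: [0.896, 0.444, -0.0, -0.0]
contact_force: [-0.4, 0.0, -3.1]
opening: 0.385
shift tool [-0.0015  0.0001  0.0148] yaw 0.08 ang 52.78 tilt [-0.     0.001 -1.   ] q [ 0.48  0.79 -0.25  1.91  0.38  0.49 -0.69] F [-0.4  0.  -3.1] M [-0.03 -0.01 -0.01] p [ 0.5003 -0.2193  0.1085] t 21.075
```

View pics/tray2.png

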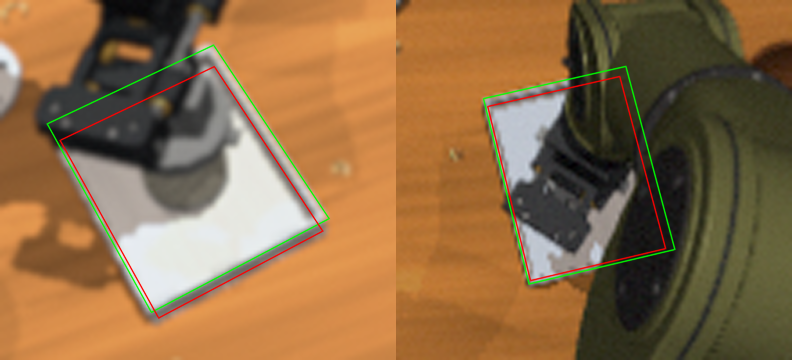

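```bash
f(){ python3 go.py .5 -.22 .0937 52.7 | sed 's/.*ang/ang/;s/tilt.*F/F/'; }; python3 -m creep '[[160,0,0,0.005,0],[160,0,0,0.009,0],[160,0,0,0.011,0],[160,0,0,0.011,0]]' >/dev/null; f; python3 -m creep '[[160,0,0,0.001,0],[160,0,0,0.002,0],[160,0,0,0.002,0]]'>/dev/null; f;python3 -m creep '[[160,0,0,0.001,0],[160,0,0,0.001,0]]'>/dev/null; f
```

```text
ang 52.7 F [-0.3  0.8 -3.8] M [-0.05  0.    0.01] p [ 0.5    -0.2201  0.0976] t 21.675
ang 52.71 F [-0.1 -0.2 -3.6] M [-0.02 -0.07 -0.  ] p [ 0.5001 -0.22    0.0957] t 22.05
ang 52.7 F [-0.1 -0.1 -3.6] M [-0.05 -0.01  0.01] p [ 0.5    -0.2201  0.0947] t 22.3
```

```bash
f(){ python3 go.py .5 -.22 .0937 52.7 | sed 's/.*ang/ang/;s/tilt.*F/F/'; }; python3 -m creep '[[160,0,0,0.0005,0],[160,0,0,0.001,0],[160,0,0,0.001,0]]' >/dev/null; f; python3 -m creep '[[160,0,0,0.0005,0],[160,0,0,0.001,0],[160,0,0,0.001,0]]'>/dev/null; f;python3 -m creep '[[160,0,0,0.0005,0],[160,0,0,0.0005,0]]'>/dev/null; f
```

```text
ang 52.7 F [-0.1 -1.1 -0.2] M [0.02 0.12 0.02] p [ 0.5003 -0.2201  0.0941] t 22.675
ang 52.69 F [-1.6  0.5  9.2] M [ 0.23  0.57 -0.  ] p [ 0.5004 -0.2203  0.0939] t 23.05
ang 52.69 F [-2.4  0.6 13.7] M [ 0.31  0.78 -0.03] p [ 0.5004 -0.2203  0.0939] t 23.3
```

Touchdown is at 0.094, as predicted. I ease the load off, then release.

```bash
f(){ python3 go.py .5 -.22 .0937 52.7 | sed 's/.*ang/ang/;s/tilt.*F/F/'; }; python3 -m creep '[[160,0,0,-0.001,0],[160,0,0,-0.0015,0],[160,0,0,-0.0015,0]]' >/dev/null; f; python3 -m creep '[[140,0,0,0,0],[130,0,0,0,0],[122,0,0,0,0],[115,0,0,0,0],[108,0,0,0,0],[100,0,0,0,0],[80,0,0,0,0],[60,0,0,0,0],[60,0,0,0,0]]'; f
```

```text
ang 52.7 F [-0.9  0.2  5.1] M [0.09 0.29 0.03] p [ 0.5003 -0.2202  0.094 ] t 23.675
clock: 24.8
tool_pos: [0.5001, -0.22, 0.0937]
eef_rot: [0.896, 0.444, -0.0, -0.0]
contact_force: [-0.7, 0.4, 0.5]
opening: 0.766
ang 52.71 F [-0.7  0.4  0.5] M [-0.03 -0.01 -0.01] p [ 0.5001 -0.22    0.0937] t 24.8
```

```bash
python3 -m creep '[[20,0,0,0,0],[0,0,0,0,0],[0,0,0,-0.01,0],[0,0,0,-0.03,0],[0,0,0,-0.06,0],[0,0,0,-0.1,0],[0,0,0,-0.14,0],[0,0,0,-0.17,0],[0,0,0,-0.18,0],[0,0,0,-0.18,0]]'; python3 -m creep '[[0,-0.02,0.0,0,0],[0,-0.06,0.0,0,0],[0,-0.11,0,0,0],[0,-0.15,0,0,0],[0,-0.17,0,0,0],[0,-0.17,0,0,0]]'; python3 -c "
from h import *
for n in('scene','top'):
    p=imaging.snapshot(n);cv2.imwrite('pics/end_%s.png'%n,p['image'])
    print(n,[(np.round(d['location'],1),round(d['score'],2)) for d in imaging.place_of(p,'cap')],[(np.round(d['location'],1),round(d['score'],2)) for d in imaging.place_of(p,'cap_grip')])"
```

```text
clock: 26.05
tool_pos: [0.5, -0.2201, 0.2739]
eef_rot: [0.896, 0.444, 0.0, 0.0]
contact_force: [0.3, 0.4, -0.5]
opening: 1.002
clock: 26.8
tool_pos: [0.3951, -0.3562, 0.2722]
eef_rot: [0.897, 0.442, -0.001, -0.001]
contact_force: [-1.4, -0.6, 0.1]
opening: 1.001
scene [(array([221.4, 404. ]), 0.77), (array([210.6, 202. ]), 0.74), (array([120.3, 298.7]), 0.59)] [(array([187.4, 194.3]), 0.87), (array([ 97.7, 307.2]), 0.79), (array([201.2, 416.5]), 0.63)]
top [(array([271.6, 189.2]), 0.9), (array([208.1, 300.2]), 0.87), (array([251.7, 342.2]), 0.75), (array([206.5, 297.9]), 0.59)] [(array([203.9, 301. ]), 0.79), (array([142.4, 148.4]), 0.7), (array([275.6, 181.3]), 0.61)]
```

View pics/end_scene.png

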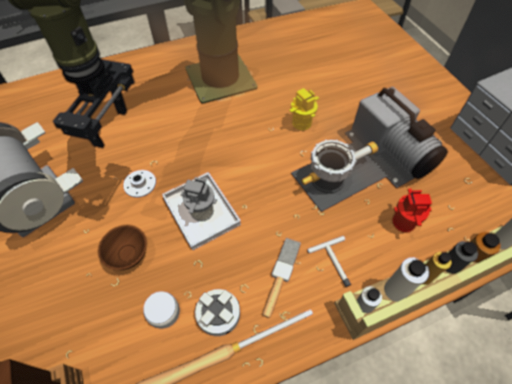

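View pics/end_top.png

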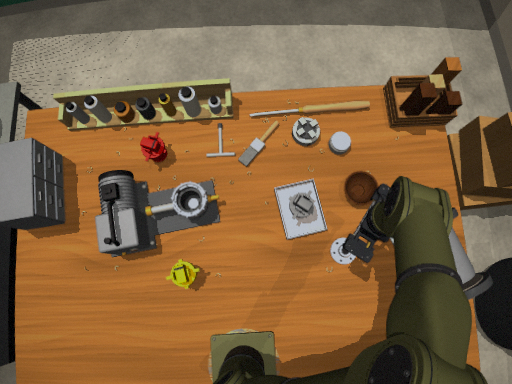

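The grey cap stands in the tray at scene (200,198)/top (301,206). The collar at (333,155)/(189,200) is empty, and the bystanders have not moved. I check that it is upright, then hand in.

Run:
```python
from h import *
s=imaging.snapshot("scene");t=imaging.snapshot("top")
print(tri(s,[194.3,187.4],t,[301,203.9]),tri(s,[202,210.6],t,[300.2,208.1]))
m=telemetry.get_state();print(m["tool_pos"],m["contact_force"],np.abs(m["qd"]).max(),m["clock"])
print(r.finish_job())
```

```text
(array([ 0.49641396, -0.21867757,  0.11052139]), [np.float64(0.004757126002018837), np.float64(0.00475712600201878)]) (array([ 0.5007346 , -0.22139306,  0.00656211]), [np.float64(0.0018577743945447504), np.float64(0.001857774394544842)])
[ 0.39763133 -0.35455546  0.27369107] [-0.10870548  0.20877305 -0.86490978] 0.006197398187982593 27.2
the job is handed in; nothing more can be done
None
```

The filter is out of the pump and standing upright on the tray floor, released. I handed the job in at about 27 s.

**What I did:**
- I pinched both tabs on the grey cap in the collar. The red and yellow look-alikes were left alone.
- I turned the cap anticlockwise about 44–45° until the moment rose from near zero to 0.6 N m. I took that as the stop and backed off 1°.
- I lifted it straight out, and the force settled at about 3.6 N, the cap's weight.
- I set it down with a peak of about 14 N on the floor, eased the load off and let go.

**Last checks:**
- **Upright:** the underside measured at z ≈ 7 mm against a 4 mm floor. The grip point measured at 111 mm against an expected 112 mm, only about 5 mm off the vertical.
- **Clear of the scene:** the last pictures show an empty collar, the arm clear and the other things where they were.

**What disagreed:**
- The jaws read 34 mm when shut on the tabs, where 37 mm was stated. I put this down to soft pads.
- The grip-point reading had about 5 mm of mismatch between the two views.
- A sideways force of about 5 N appeared at the stop. It faded once the lugs were clear.

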